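# Push a board carrier home in its holder and close the rail on it

## Task

Set the black board carrier ready for soldering: push it along the bed of the holder until its end sits flush against the red cross stop, and push the yellow sliding rail up against its near side, so that the carrier is trapped snug and square between the yellow rail and the blue fixed rail with its end still against the stop. Only push with the fingertips: do not lift the carrier and do not touch the circuit board in it. Leave the other things on the bench where they are.

Things in the scene. Friction and masses are not known exactly. Their poses are not given: they have to be found in the camera images.
- holder: Board holder, fixed. Origin on the bench under its middle; z up, x from the yellow sliding rail (near) to the blue fixed rail (far), y along the rails to the red stop. Aluminium bed: top z = 16 mm, x -115 to 95, y +-200 mm. Fixed rail: inner face x = 95 mm, top z = 38 mm. Front bar (x -130 to -115 mm) and guide rods (along x at y = +-213 mm): top z = 15 mm. Rails 450 mm long.
- rail_face (a point): Middle of the yellow sliding rail's inner face (towards the carrier); axes as the holder's. Rail: 14 mm thick in x, 18 to 38 mm above the bench. It slides only along the holder's x (this face starts at -95 to -75 mm, can go to 5 mm) with 3 N drag, no spring, and stays where left. Black slide blocks at its ends: 30 x 24 mm, top z = 30 mm.
- rail_back (a point): Middle of the yellow sliding rail's outer face (towards the robot), where it can be pushed, anywhere along its length; 14 mm behind rail_face, 28 mm above the bench.
- stop_face (a point): Middle of the red cross stop's face that the carrier comes up against; axes as the holder's, the face looks along -y. Fixed bar across the bed from the fixed rail: 108 mm in x, 16 mm in y, 18 mm tall; this point is at holder x = 40 mm, 9 mm above the bed. Its clamp on the fixed rail has a black knob, top 52 mm above the bed.
- carrier: Black soldering carrier, loose on the bed between the rails: 120 mm in its x, 160 mm in its y, 20 mm tall, about 0.46 kg, raised rim 12 mm wide all round. Origin: middle of its underside; its x and y point as the holder's within 0.2 rad. Its +y end goes against the stop, its +x side against the fixed rail.
- board: Green circuit board with components, 94 x 134 mm, fixed inside the carrier's rim; origin at its middle, 8 mm above the carrier's underside. Components stand up to 26 mm above the carrier's underside. Not to be touched.
- solder_spool: Green solder spool standing on end, 60 mm across, 48 mm tall; origin on the bench under its middle. Not to be disturbed.
- wire_spool: Small white spool of copper wire standing on end, 48 mm across, 30 mm tall; origin on the bench under its middle. Not to be disturbed.
- flux_bottle: Amber flux bottle with a blue cap, 38 mm across, 85 mm tall; origin on the bench under its middle. Not to be disturbed.
- paste_jar: White jar with a yellow lid, 54 mm across, 42 mm tall; origin on the bench under its middle. Not to be disturbed.
- tweezers: Steel tweezers with a blue end, lying flat, 120 mm long, 9 mm high; origin near their middle. Not to be disturbed.
- flux_brush: Small brush lying flat, 140 mm long; origin near its middle. Not to be disturbed.
Not all that is in view belongs to the job. Of the things like the carrier, leave any that is brown; of the rest the larger one is meant.

How it is judged:
By the outcome, as a careful person would: the job done as asked, in the order asked, and still so for the second after the job is handed in, with the robot touching nothing.
It also fails if it takes over 56 s, if anything falls off the work surface, if the arm or the gripper's body presses on something with over 40 N, if the wrist force passes 120 N, or if a joint passes its speed limit or range.

## Robot

A 7-joint arm with a two-finger parallel gripper is mounted at the origin on the work surface. World frame = base frame: x ahead of the robot, y to its left, z up, the work surface at z = 0. Lengths are in m, angles in rad, forces in N, time in s.
With the tool pointing down it reaches from about 0.4 to 0.9 m from the base axis. Payload 5.5 kg.
Tool frame: the origin (TCP) lies on the mounting face of the last link; the fingertips stand 173 mm ahead of it and the grasp point (between the pads) lies 155 mm ahead of it (manip.grasp_offset is the z of the grasp point in the tool frame, in m); z points along the fingers, y is the line along which they close (so a half turn about z gives the same grasp; the last joint's range is limited). The gripper opens to 85 mm and grips with 20 to 120 N. Pads are 22 mm wide; open, the fingers measure 114 mm over their backs; the gripper's body (76 mm by 85 mm) begins 54 mm behind the grasp point. The pads swing forward as they close: fully open they stand 13 mm farther back than shut.
Start: joints at [-0.999, 0.501, -0.427, 1.55, 0.221, 1.138, -0.21], TCP at [0.198, 0.619, 0.405] pointing down, gripper open.
Joint ranges: [-2.88, 2.88], [-0.31, 2.03], [-1.54, 1.56], [0.2, 2.42], [-1.41, 4.55], [0.19, 2.02], [-2.57, 2.57]. Speed limits (rad/s): [2.57, 2.57, 3.14, 3.14, 3.14, 3.14, 3.14].

## Interface

Orientations are given as a unit quaternion [x, y, z, w].
In Python, from plant import manip gives the robot as it stands.
- The arm moves only by the tool play_rows, never from a script. Its argument "motion" is text: rows parted by semicolons, each of 7 numbers parted by spaces: the shift along the world's x, y, z each as a share of 0.5 m, from -1 to 1, then the turn, a rotation vector about the world's x, y, z each as a share of 120 degrees, from -1 to 1, then the closure, from 0 (fully open) to 1 (shut). A call has 1 to 12 rows; each row is the pose to reach, as a shift and turn from the pose commanded when the call began; what a row does not reach only later rows make up. A row lasts 1/10 s, in which the tool goes at most 50 mm and 8.59 degrees, less where a joint would pass 70% of its speed; a pose out of reach is approached as far as the arm can. A call with a number of a shift or a turn outside -1 to 1 is refused whole. A call with a gripper value outside its range is refused whole. The fingers move at their own pace and stop on an object; "newtons" is the grip in N (left out, the last holds). Time passes only in rows, so rows that repeat a pose let the fingers close. It gives the time, the measured TCP pose, the force, the opening and the grip force at its end, in the units of the state.
- manip.sense(): the state, without advancing time (a new reading comes with each control period).
- manip.get_image(name): name is "side" or "top" or "wrist"; returns a dict with "img" (384x512x3 uint8, red, green, blue), "range_z" (384x512 float32, m along the optical axis (not along the pixel's ray), 0 where there is no reading), "K" (3x3 intrinsics, pixels), "k1" (the pictures are not rectified: a ray, as slopes to the right and down, at radius r is drawn at 1 + k1 r^2 times it, then the intrinsics apply), "R" (3x3) and "t" (3): a world point X has camera coordinates R X + t; the wrist camera has in their place "mount" (4x4, takes a point from camera to tool coordinates, whose origin is the TCP and whose axes are the flange's). Camera axes: x right, y down, z forward; pixel columns grow to the right and rows downward; lengths in m; the calibration is good to about 2 mm. A picture is of the moment at which its call begins: read the wrist's pose just before it.
- manip.finish_job(): hands the job in; it is judged then, once.
The state is a dict: "time": time; "joints": joint angles; "dq": joint speeds; "effort": joint torques, N m; "tool_pos": TCP position; "tool_rot": TCP orientation; "wrist_force": force on the tool from outside, world axes, zero at the start; "torque": the same for the moment, N m; "opening": opening from 0.0 (shut) to 1.0 (fully open); "finger_force": force on a finger pad.
Only numpy, scipy, OpenCV 4.12 (cv2) and the standard library are available. Lean on these libraries where they do the work, as an engineer would, in place of code of your own. Each camera call takes 0.05 s, during which the arm holds its last target. There are 200 camera calls.

## Working session

There is one attempt and no reset: what is moved stays moved. The work goes in short steps, Python scripts to look and compute and a tool call to move; the robot and the scene stay as the last step left them, time stands still between calls to the robot, and variables do not carry over. Pictures are saved under pics/ and viewed, at most 10 in all, crops included, and the job is handed in when it is done.

Besides the shell and the picture viewer there is one more tool, called as name(argument=value, ...), one argument or row to a line, values as JSON. play_rows: Moves the arm, as the interface text tells. Its arguments: {"type":"object","properties":{"motion":{"type":"string"},"newtons":{"type":"number"}},"required":["motion"]}

```bash
mkdir -p pics
cat > h.py <<'E'
import numpy as np, cv2
from plant import manip
def grab(n,f):
    d=manip.get_image(n); cv2.imwrite(f'pics/{f}.png',d['img'][:,:,::-1])
    np.savez(f'{f}.npz',**{k:v for k,v in d.items()}); return d
def ray(d,u,v):
    K=d['K']; a=np.array([(u-K[0,2])/K[0,0],(v-K[1,2])/K[1,1]]); s=a.copy()
    for _ in range(20): s=a/(1+float(d['k1'])*(s@s))
    return np.array([s[0],s[1],1.])
def onz(d,u,v,z):
    R,t=d['R'],d['t']; c=-R.T@t; w=R.T@ray(d,u,v); return c+w*(z-c[2])/w[2]
def bydepth(d,u,v):
    return d['R'].T@(ray(d,u,v)*float(d['range_z'][int(round(v)),int(round(u))])-d['t'])
E
python3 - <<'E'
from h import *
d=grab('top','top1'); e=grab('side','side1')
cv2.imwrite('pics/top1b.png',cv2.resize(d['img'][:,:,::-1],(800,600),interpolation=cv2.INTER_CUBIC))
print(d['K'],d['R'],d['t'],d['k1']); s=manip.sense();print(s['time'],s['tool_pos'],s['tool_rot'],s['wrist_force'])
E
```

```text
[[390.39933959   0.         258.22200936]
 [  0.         390.39933959 183.83332757]
 [  0.           0.           1.        ]] [[-0.13208721 -0.99123701  0.00146694]
 [-0.97033608  0.12899946 -0.20446766]
 [ 0.20248668 -0.02843099 -0.97887222]] [0.06040425 0.52067989 1.00674754] -0.045656603217372735
0.1 [0.19749836 0.61893806 0.403773  ] [ 1.53767656e-01  9.88106653e-01 -8.51306626e-04 -1.61288913e-04] [-0.53658704  0.03867484 -0.40485721]
```

View pics/top1b.png

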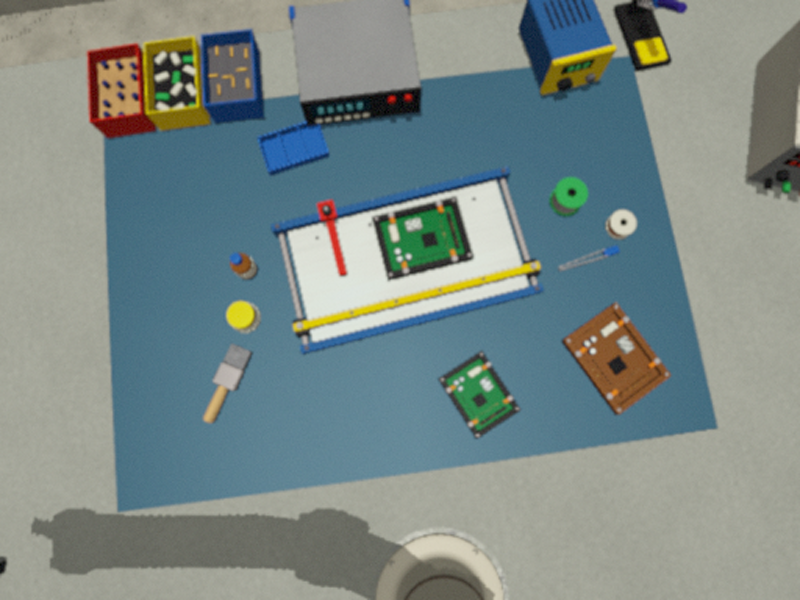

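View pics/side1.png

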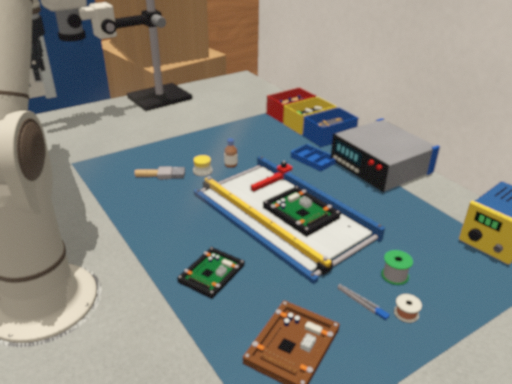

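The top picture shows the holder with the large black carrier on its bed (about 425,237 in the 800x600 view). The red stop is at (335,240) and the yellow rail runs from (300,327) to (538,267). The small black and the brown carriers lie outside the holder. I'll enlarge the holder to measure it.

Run:
```python
from h import *
im=cv2.imread('pics/top1.png')[105:230,170:355]
cv2.imwrite('pics/crop1.png',cv2.resize(im,None,fx=4.3,fy=4.3,interpolation=cv2.INTER_CUBIC))
```

```text
(no output)
```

View pics/crop1.png

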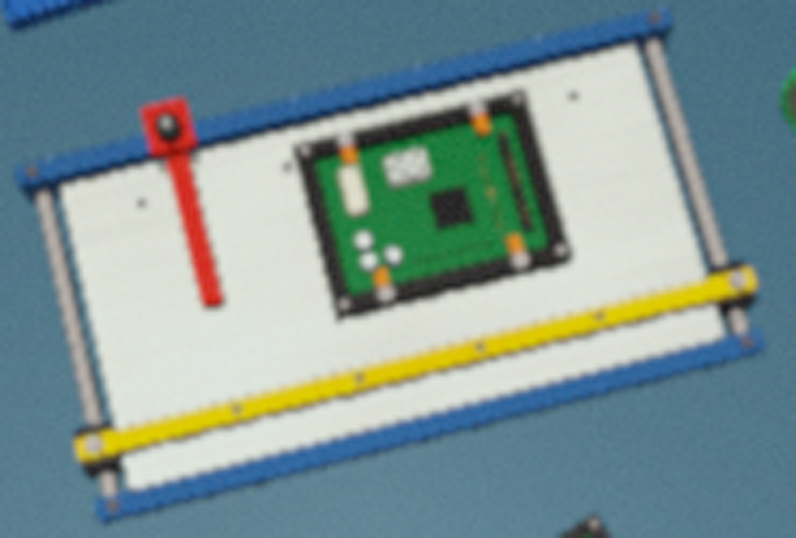

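```bash
cat >> h.py <<'E'
def cr(d,x,y,z): return onz(d,170+(x+.5)/4.3-.5,105+(y+.5)/4.3-.5,z)
E
python3 - <<'E'
from h import *
d=np.load('top1.npz')
P={n:cr(d,*a) for n,a in dict(railL=(75,437,.038),railR=(755,268,.038),fixL=(18,168,.038),fixR=(668,12,.038),fixLin=(20,190,.038),fixRin=(672,34,.038),cTL=(306,150,.036),cTR=(519,98,.036),cBR=(561,250,.036),cBL=(344,303,.036),eTL=(293,145,.036),eTR=(525,92,.036),st0=(190,155,.034),st1=(222,303,.034),fbL=(100,520,.015),fbR=(763,345,.015)).items()}
for n,p in P.items(): print(n,p[:2].round(4))
y=P['fixLin']-P['fixRin'];y2=P['railL']-P['railR']
for v in (y,y2,P['cTL']-P['cTR'],P['cBL']-P['cBR']): print(np.degrees(np.arctan2(-v[0],v[1])),np.hypot(*v[:2]))
for v in (P['cTL']-P['cBL'],P['cTR']-P['cBR'],P['st0']-P['st1']): print(np.degrees(np.arctan2(v[1],v[0])),np.hypot(*v[:2]))
a=np.arctan2(-(y+y2)[0],(y+y2)[1])
X=np.array([np.cos(a),np.sin(a)]);Y=np.array([-np.sin(a),np.cos(a)])
print('ang',a,X,Y)
for n,p in P.items(): print(n,(X@p[:2]).round(4),(Y@p[:2]).round(4))
print(bydepth(d,170+330/4.3,105+400/4.3))
E
```

```text
railL [0.491  0.1915]
railR [ 0.5431 -0.2562]
fixL [0.6736 0.2118]
fixR [ 0.7253 -0.2299]
fixLin [0.6584 0.2118]
fixRin [ 0.7094 -0.2299]
cTL [0.6614 0.0227]
cTR [ 0.6787 -0.1218]
cBR [ 0.572  -0.1333]
cBL [0.5555 0.0111]
eTL [0.666  0.0308]
eTR [ 0.6824 -0.1264]
st0 [0.6688 0.099 ]
st1 [0.5664 0.0893]
fbL [0.4393 0.1844]
fbR [ 0.4961 -0.2582]
6.584356022990523 0.4446700661248011
6.635592666735739 0.45071133437187955
6.831881964580407 0.1455405613796106
6.524354987209864 0.1453473433659953
6.2631962857722066 0.10652540252093497
6.163051031234514 0.10730759405302846
5.402349295966947 0.1028464783363012
ang 0.11536883260137455 [0.99335239 0.11511308] [-0.11511308  0.99335239]
railL 0.5098 0.1337
railR 0.51 -0.317
fixL 0.6935 0.1329
fixR 0.694 -0.3119
fixLin 0.6784 0.1346
fixRin 0.6782 -0.3101
cTL 0.6596 -0.0536
cTR 0.6602 -0.1991
cBR 0.5529 -0.1983
cBL 0.5531 -0.053
eTL 0.6651 -0.0461
eTR 0.6633 -0.2041
st0 0.6757 0.0213
st1 0.5729 0.0235
fbL 0.4576 0.1326
fbR 0.4631 -0.3136
[0.4960612  0.02722685 0.0155537 ]
```

play_rows(
  motion="0.43 -0.78 -0.1 0 0 -0.548 0;0.43 -0.78 -0.1 0 0 -0.548 0;0.43 -0.78 -0.1 0 0 -0.548 0;0.43 -0.78 -0.1 0 0 -0.548 0;0.43 -0.78 -0.1 0 0 -0.548 0;0.43 -0.78 -0.1 0 0 -0.548 0;0.43 -0.78 -0.1 0 0 -0.548 0;0.43 -0.78 -0.1 0 0 -0.548 0;0.43 -0.78 -0.1 0 0 -0.548 0;0.43 -0.78 -0.1 0 0 -0.548 0;0.43 -0.78 -0.1 0 0 -0.548 0",
)

```text
time: 1.2
tool_pos: [0.4129, 0.228, 0.3544]
tool_rot: [0.667, 0.745, -0.0, -0.0]
wrist_force: [-0.2, 1.5, -0.3]
opening: 0.999
finger_force: 0.0
```

play_rows(
  motion="0.434 -0.786 -0.11 0 0 0.002 0;0.434 -0.786 -0.11 0 0 0.002 0;0.434 -0.786 -0.11 0 0 0.002 0;0.434 -0.786 -0.11 0 0 0.002 0;0.434 -0.786 -0.11 0 0 0.002 0;0.434 -0.786 -0.11 0 0 0.002 0;0.434 -0.786 -0.11 0 0 0.002 0;0.434 -0.786 -0.11 0 0 0.002 0;0.434 -0.786 -0.11 0 0 0.002 0;0.434 -0.786 -0.11 0 0 0.002 0;0.434 -0.786 -0.11 0 0 0.002 0",
)

```text
time: 2.3
tool_pos: [0.6299, -0.1635, 0.2986]
tool_rot: [0.664, 0.748, -0.0, -0.001]
wrist_force: [0.3, 1.2, 0.0]
opening: 1.0
finger_force: 0.0
```

Run:
```python
from h import *
s=manip.sense();d=grab('wrist','w1');print(s['tool_pos'],s['tool_rot'],s['joints']);print(d['mount'],d['K'],d['k1'])
```

```text
[ 0.62994974 -0.16348741  0.2986236 ] [ 6.64213940e-01  7.47542176e-01 -7.92993465e-05 -7.28544039e-04] [ 0.13051561  0.57999917  0.1141822   1.64791279 -0.0792923   0.91954659
  0.39227606]
[[ 7.39221170e-04 -9.64175502e-01 -2.65264121e-01  6.72345478e-02]
 [ 9.99999674e-01  6.26869737e-04  5.08204745e-04 -7.97003525e-04]
 [-3.23712516e-04 -2.65264411e-01  9.64175652e-01  3.14359069e-02]
 [ 0.00000000e+00  0.00000000e+00  0.00000000e+00  1.00000000e+00]] [[322.50921044   0.         254.38503964]
 [  0.         322.50921044 189.78889703]
 [  0.           0.           1.        ]] -0.0022354049812820676
```

View pics/w1.png

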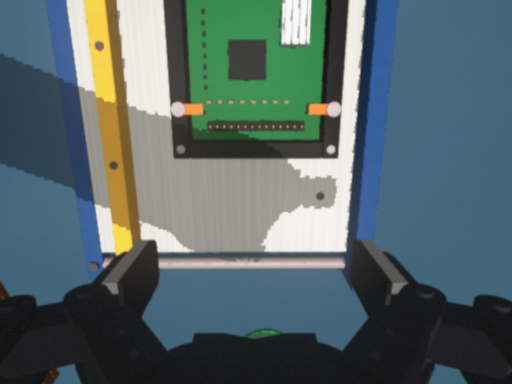

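The wrist view shows the carrier's near end edge from (173,158) to (340,158), the yellow rail on the left, and the open fingertips at about (145,250) and (365,250), well behind the end.

```bash
cat >> h.py <<'E'
from scipy.spatial.transform import Rotation as Ro
A=.1154; HX=np.array([np.cos(A),np.sin(A)]); HY=np.array([-HX[1],HX[0]])
def wz(d,s,u,v,z):
    M=d['mount']; R=Ro.from_quat(s['tool_rot']).as_matrix(); o=R@M[:3,3]+s['tool_pos']; w=R@M[:3,:3]@ray(d,u,v)
    p=o+w*(z-o[2])/w[2]; return np.r_[HX@p[:2],HY@p[:2]].round(4)
E
python3 - <<'E'
from h import *
d=np.load('w1.npz'); s=manip.sense()
for n,a in dict(cL=(173,158,.036),cR=(340,158,.036),cRtop=(347,5,.036),cLtop=(165,5,.036),railA=(106,3,.038),railB=(132,250,.038),fixA=(371,5,.038),fixB=(357,240,.038)).items(): print(n,wz(d,s,*a))
print('tool',HX@s['tool_pos'][:2],HY@s['tool_pos'][:2])
M=d['mount']
for uv in [(148,245),(140,245),(150,260),(362,245),(372,245)]:
    z=float(d['range_z'][uv[1],uv[0]]); print(uv,z,(M[:3,:3]@(ray(d,*uv)*z)+M[:3,3]).round(4))
E
```

```text
cL [ 0.5469 -0.2054]
cR [ 0.6679 -0.2047]
cRtop [ 0.665  -0.1052]
cLtop [ 0.5477 -0.1059]
railA [ 0.5106 -0.1054]
railB [ 0.5111 -0.2775]
fixA [ 0.6798 -0.1057]
fixB [ 0.6853 -0.2681]
tool 0.606968571378883 -0.23304646232139195
(148, 245) 0.13095149397850037 [ 0.0108 -0.0439  0.1518]
(140, 245) 0.13101664185523987 [ 0.0108 -0.0472  0.1518]
(150, 260) 0.13141024112701416 [ 0.0048 -0.0433  0.1506]
(362, 245) 0.13036803901195526 [0.0112 0.0428 0.1512]
(372, 245) 0.13134069740772247 [0.0107 0.0472 0.1521]
```

Run:
```python
from h import *
d=np.load('w1.npz'); M=d['mount'];q=[]
for v in range(225,384,2):
  for u in range(60,450,2):
    z=float(d['range_z'][v,u])
    if 0<z<.2: q.append(M[:3,:3]@(ray(d,u,v)*z)+M[:3,3])
q=np.array(q);f=q[(abs(q[:,0])<.02)];print(len(f),np.sort(f[:,2])[-15:].round(4),f[f[:,2]>.14].min(0),f[f[:,2]>.14].max(0))
```

```text
7627 [0.1599 0.1599 0.1601 0.1601 0.1601 0.1601 0.1601 0.1605 0.1606 0.1606
 0.1606 0.1607 0.1608 0.161  0.1617] [-0.0114713  -0.05705238  0.14008288] [0.01167503 0.05558455 0.16167585]
```

play_rows(
  motion="0 0 -0.1 0 0 0 0;0 0 -0.17 0 0 0 0;0 0 -0.21 0 0 0 0;0 0 -0.233 0 0 0 0;0 0 -0.233 0 0 0 0;0 0 -0.233 0 0 0 0",
)

```text
time: 2.95
tool_pos: [0.6302, -0.1625, 0.1844]
tool_rot: [0.663, 0.748, 0.001, 0.0]
wrist_force: [1.0, -1.1, 0.3]
opening: 1.0
finger_force: 0.0
```

play_rows(
  motion="-0.0014 0.0119 0 0 0 0 0;-0.0028 0.0238 0 0 0 0 0;-0.0041 0.0358 0 0 0 0 0;-0.0055 0.0477 0 0 0 0 0;-0.0069 0.0596 0 0 0 0 0;-0.0083 0.0715 0 0 0 0 0;-0.0097 0.0834 0 0 0 0 0;-0.011 0.0954 0 0 0 0 0;-0.0124 0.1073 0 0 0 0 0;-0.0138 0.1192 0 0 0 0 0;-0.0152 0.1311 0 0 0 0 0;-0.0166 0.1431 0 0 0 0 0",
)

```text
time: 4.15
tool_pos: [0.6211, -0.0917, 0.1831]
tool_rot: [0.664, 0.748, -0.0, -0.0]
wrist_force: [-0.1, -3.4, 2.2]
opening: 0.997
finger_force: 1.5
```

Run:
```python
from h import *
s=manip.sense();d=grab('wrist','w2');print('tool',HX@s['tool_pos'][:2],HY@s['tool_pos'][:2],s['tool_pos'],s['wrist_force'])
np.savez('w2s.npz',tool_pos=s['tool_pos'],tool_rot=s['tool_rot'])
```

```text
tool 0.6064007939096815 -0.1625812690163883 [ 0.62108777 -0.09167647  0.18314656] [-0.06528942 -3.36321515  2.20001237]
```

View pics/w2.png

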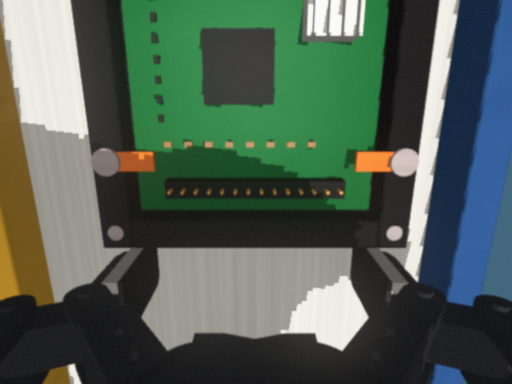

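The fingers are square on the carrier's end edge (row 247) and clear of the board, with about 13 mm left to go.

play_rows(
  motion="-0.0007 0.006 0 0 0 0 0;-0.0014 0.0119 0 0 0 0 0;-0.0018 0.016 0 0 0 0 0;-0.0023 0.0199 0 0 0 0 0;-0.0025 0.022 0 0 0 0 0;-0.0028 0.0238 0 0 0 0 0;-0.003 0.026 0 0 0 0 0;-0.003 0.026 0 0 0 0 0",
)

```text
time: 5.0
tool_pos: [0.6196, -0.0806, 0.1831]
tool_rot: [0.664, 0.747, -0.001, 0.001]
wrist_force: [1.7, -5.0, -2.4]
opening: 1.002
finger_force: 2.8
```

play_rows(
  motion="-0.0003 0.002 0 0 0 0 0;-0.0005 0.004 0 0 0 0 0;-0.0007 0.006 0 0 0 0 0;-0.0007 0.006 0 0 0 0 0",
)

```text
time: 5.4
tool_pos: [0.6193, -0.0801, 0.1833]
tool_rot: [0.665, 0.747, -0.001, 0.002]
wrist_force: [0.8, -11.5, -2.0]
opening: 0.998
finger_force: 5.3
```

play_rows(
  motion="0.002 -0.02 0 0 0 0 0;0.006 -0.05 0 0 0 0 0;0.006 -0.05 0.08 0 0 0 0;0.006 -0.05 0.16 0 0 0 1;0.006 -0.05 0.23 0 0 0 1;-0.09 0.01 0.23 0 0 0 1;-0.18 0.07 0.23 0 0 0 1;-0.27 0.13 0.23 0 0 0 1;-0.31 0.145 0.23 0 0 0 1;-0.31 0.145 0.23 0 0 0 1;-0.31 0.145 0.23 0 0 0 1",
)

```text
time: 6.5
tool_pos: [0.4644, -0.0034, 0.2987]
tool_rot: [0.664, 0.748, 0.001, 0.0]
wrist_force: [1.0, -0.6, 0.1]
opening: -0.002
finger_force: 0.0
```

Run:
```python
from h import *
s=manip.sense();d=grab('wrist','w3');print('tool',HX@s['tool_pos'][:2],HY@s['tool_pos'][:2],s['tool_pos'],s['wrist_force'])
np.savez('w3s.npz',tool_pos=s['tool_pos'],tool_rot=s['tool_rot'])
M=d['mount'];q=[]
for v in range(225,384,2):
  for u in range(60,450,2):
    z=float(d['range_z'][v,u])
    if 0<z<.2: q.append(M[:3,:3]@(ray(d,u,v)*z)+M[:3,3])
q=np.array(q);f=q[(abs(q[:,0])<.02)&(q[:,2]>.145)];print(f.min(0),f.max(0))
```

```text
tool 0.4608742009768958 -0.056839501163590066 [ 0.46435357 -0.00339453  0.29869971] [ 0.97842957 -0.57787531  0.07936882]
[ 0.00644887 -0.01413109  0.14507607] [0.01200696 0.01295622 0.16908004]
```

View pics/w3.png

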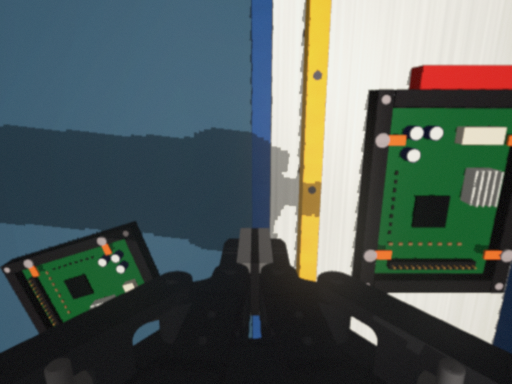

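The carrier's end sits flush against the red stop, and the closed fingers are behind the yellow rail over the front bar. Next I descend and push the rail.

play_rows(
  motion="0 0 -0.09 0 0 0 1;0 0 -0.16 0 0 0 1;0 0 -0.203 0 0 0 1;0 0 -0.203 0 0 0 1;0.012 0.0014 -0.203 0 0 0 1;0.024 0.0028 -0.203 0 0 0 1;0.036 0.0042 -0.203 0 0 0 1;0.048 0.0056 -0.203 0 0 0 1;0.056 0.0064 -0.203 0 0 0 1;0.064 0.0074 -0.203 0 0 0 1;0.072 0.0083 -0.203 0 0 0 1;0.08 0.0092 -0.203 0 0 0 1",
)

```text
time: 7.75
tool_pos: [0.5044, 0.001, 0.1967]
tool_rot: [0.664, 0.748, -0.0, -0.0]
wrist_force: [-3.9, -0.6, 2.8]
opening: -0.004
finger_force: 1.7
```

play_rows(
  motion="0.008 0.0009 0 0 0 0 1;0.016 0.0018 0 0 0 0 1;0.024 0.0028 0 0 0 0 1;0.03 0.0035 0 0 0 0 1;0.036 0.0042 0 0 0 0 1;0.042 0.0048 0 0 0 0 1;0.046 0.0053 0 0 0 0 1;0.05 0.0058 0 0 0 0 1;0.053 0.0061 0 0 0 0 1;0.053 0.0061 0 0 0 0 1",
)

```text
time: 8.75
tool_pos: [0.5305, 0.004, 0.1965]
tool_rot: [0.664, 0.748, -0.0, -0.001]
wrist_force: [-4.9, 0.7, 2.8]
opening: -0.002
finger_force: 2.4
```

play_rows(
  motion="0.003 0.0003 0 0 0 0 1;0.006 0.0007 0 0 0 0 1;0.009 0.001 0 0 0 0 1;0.012 0.0014 0 0 0 0 1;0.012 0.0014 0 0 0 0 1",
)

```text
time: 9.25
tool_pos: [0.5366, 0.0048, 0.1965]
tool_rot: [0.664, 0.748, -0.0, -0.0]
wrist_force: [-5.1, 0.6, 1.5]
opening: -0.002
finger_force: 2.2
```

play_rows(
  motion="0.002 0.0002 0 0 0 0 1;0.004 0.0005 0 0 0 0 1;0.006 0.0007 0 0 0 0 1;0.006 0.0007 0 0 0 0 1",
)

```text
time: 9.65
tool_pos: [0.5396, 0.0051, 0.1965]
tool_rot: [0.664, 0.748, -0.0, -0.0]
wrist_force: [-4.5, 1.4, 1.8]
opening: -0.0
finger_force: 2.3
```

Run:
```python
from h import *
d=grab('top','top2'); e=grab('side','side2')
a=cv2.resize(d['img'][105:230,170:355,::-1],(444,300),interpolation=cv2.INTER_CUBIC)
b=cv2.resize(e['img'][150:280,190:390,::-1],(444,300),interpolation=cv2.INTER_CUBIC)
cv2.imwrite('pics/c2.png',np.vstack([a,b]))
```

```text
(no output)
```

View pics/c2.png

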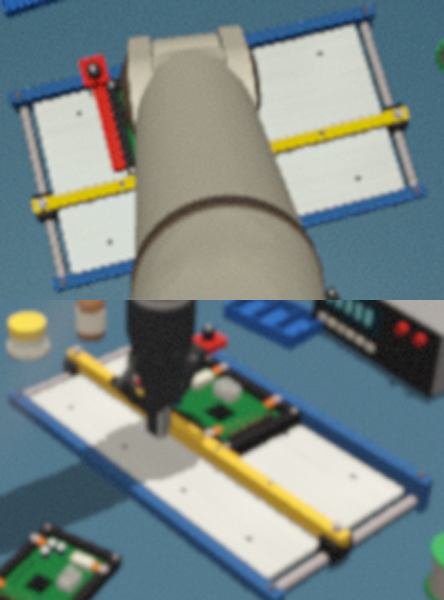

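The rail is against the carrier, which still shows a small gap to the blue rail, so I keep pushing.

play_rows(
  motion="0.002 0.0002 0 0 0 0 1;0.004 0.0005 0 0 0 0 1;0.006 0.0007 0 0 0 0 1;0.008 0.0009 0 0 0 0 1;0.008 0.0009 0 0 0 0 1",
)

```text
time: 10.25
tool_pos: [0.541, 0.0051, 0.1961]
tool_rot: [0.664, 0.748, -0.003, -0.003]
wrist_force: [-14.3, -0.0, 9.4]
opening: -0.001
finger_force: 7.0
```

play_rows(
  motion="0.002 0.0002 0 0 0 0 1;0.003 0.0003 0 0 0 0 1;0.003 0.0003 0 0 0 0 1",
)

```text
time: 10.55
tool_pos: [0.5415, 0.0051, 0.1959]
tool_rot: [0.664, 0.748, -0.004, -0.004]
wrist_force: [-17.0, -0.2, 12.1]
opening: -0.003
finger_force: 8.6
```

play_rows(
  motion="-0.02 -0.0023 0 0 0 0 1;-0.05 -0.006 0 0 0 0 1;-0.05 -0.006 0.09 0 0 0 1;-0.05 -0.006 0.18 0 0 0 1;-0.05 -0.006 0.25 0 0 0 0;0.04 -0.05 0.25 0 0 0 0;0.12 -0.12 0.25 0 0 0 0;0.178 -0.18 0.25 0 0 0 0;0.178 -0.216 0.25 0 0 0 0;0.178 -0.216 0.25 0 0 0 0;0.178 -0.216 0.25 0 0 0 0",
)

```text
time: 11.65
tool_pos: [0.634, -0.1023, 0.3216]
tool_rot: [0.664, 0.747, 0.0, 0.0]
wrist_force: [0.3, 0.7, 0.4]
opening: 0.999
finger_force: 0.0
```

Run:
```python
from h import *
s=manip.sense();d=grab('wrist','w4');print('tool',HX@s['tool_pos'][:2],HY@s['tool_pos'][:2],s['tool_pos'],s['wrist_force'])
np.savez('w4s.npz',tool_pos=s['tool_pos'],tool_rot=s['tool_rot'])
cv2.imwrite('pics/w4b.png',cv2.resize(d['img'][:,:,::-1],(800,600),interpolation=cv2.INTER_CUBIC))
```

```text
tool 0.6180280397356477 -0.17461712349855535 [ 0.63402354 -0.10229347  0.32159584] [0.30484351 0.6750597  0.36219843]
```

View pics/w4b.png

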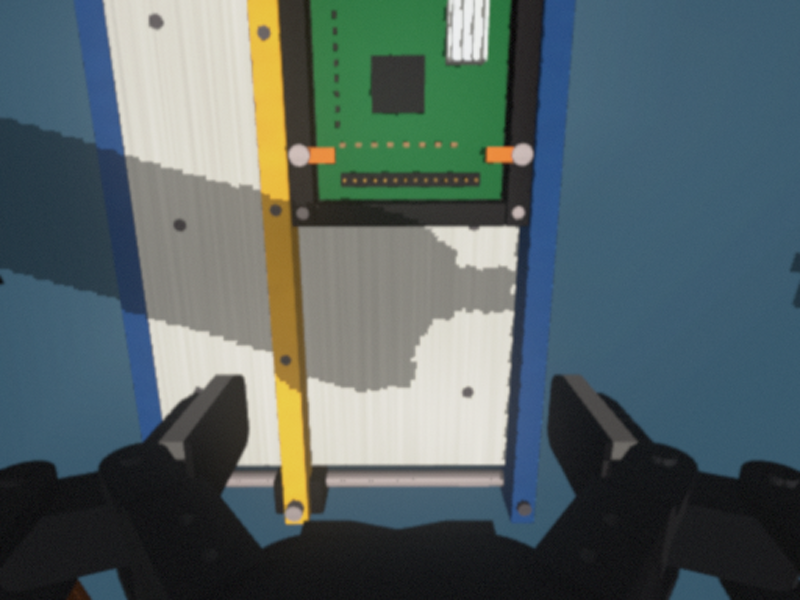

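The carrier is now trapped between the yellow and blue rails with no visible gaps. I'll check where its end sits, then give the end a short confirming push against the stop.

Run:
```python
from h import *
d=np.load('w4.npz'); s=np.load('w4s.npz')
for u,v in [(296,226),(408,226),(519,226)]: print(wz(d,s,u/1.5625,v/1.5625,.036))
```

```text
[ 0.5663 -0.1405]
[ 0.6227 -0.1403]
[ 0.6787 -0.1401]
```

play_rows(
  motion="0.009 0.001 0 0 0 0 0.5;0.009 0.001 -0.08 0 0 0 0.5;0.009 0.001 -0.16 0 0 0 0.5;0.009 0.001 -0.23 0 0 0 0.5;0.009 0.001 -0.259 0 0 0 0.5;0.009 0.001 -0.259 0 0 0 0.5;0.0076 0.013 -0.259 0 0 0 0.5;0.0062 0.025 -0.259 0 0 0 0.5;0.005 0.035 -0.259 0 0 0 0.5;0.0044 0.041 -0.259 0 0 0 0.5;0.0044 0.041 -0.259 0 0 0 0.5",
)

```text
time: 12.8
tool_pos: [0.6368, -0.0808, 0.1929]
tool_rot: [0.664, 0.748, 0.0, 0.0]
wrist_force: [0.5, -0.4, -0.2]
opening: 0.5
finger_force: 0.0
```

play_rows(
  motion="-0.0002 0.002 0 0 0 0 0.5;-0.0005 0.004 0 0 0 0 0.5;-0.0007 0.006 0 0 0 0 0.5;-0.0009 0.008 0 0 0 0 0.5;-0.0009 0.008 0 0 0 0 0.5",
)

```text
time: 13.3
tool_pos: [0.6361, -0.0788, 0.1922]
tool_rot: [0.664, 0.748, -0.0, 0.0]
wrist_force: [0.8, -2.0, -0.7]
opening: 0.503
finger_force: 1.2
```

play_rows(
  motion="-0.0002 0.002 0 0 0 0 0.5;-0.0005 0.004 0 0 0 0 0.5;-0.0007 0.006 0 0 0 0 0.5;-0.0007 0.006 0 0 0 0 0.5",
)

```text
time: 13.7
tool_pos: [0.6359, -0.0782, 0.1923]
tool_rot: [0.665, 0.747, -0.001, 0.002]
wrist_force: [1.6, -7.3, -2.1]
opening: 0.499
finger_force: 4.1
```

play_rows(
  motion="-0.0002 0.002 0 0 0 0 0.5;-0.0004 0.003 0 0 0 0 0.5;-0.0004 0.003 0 0 0 0 0.5",
)

```text
time: 14.0
tool_pos: [0.6358, -0.0779, 0.1923]
tool_rot: [0.665, 0.747, -0.001, 0.003]
wrist_force: [1.9, -10.0, -2.4]
opening: 0.501
finger_force: 5.3
```

play_rows(
  motion="0.002 -0.02 0 0 0 0 0.5;0.006 -0.05 0 0 0 0 0.5;0.006 -0.05 0.1 0 0 0 0.5;0.006 -0.05 0.2 0 0 0 0.5;0.006 -0.05 0.3 0 0 0 0.5;-0.08 -0.02 0.36 0 0 0 0.5;-0.16 0.0 0.4 0 0 0 0.5;-0.24 0.0 0.4 0 0 0 0.5;-0.32 0.0 0.4 0 0 0 0.5;-0.32 0.0 0.4 0 0 0 0.5;-0.32 0.0 0.4 0 0 0 0.5",
)

```text
time: 15.1
tool_pos: [0.4751, -0.0736, 0.3929]
tool_rot: [0.664, 0.748, 0.001, 0.0]
wrist_force: [1.0, 1.5, 0.4]
opening: 0.5
finger_force: 0.0
```

Run:
```python
from h import *
d=grab('wrist','w5'); e=grab('side','side5')
b=cv2.resize(e['img'][150:280,190:390,::-1],(800,520),interpolation=cv2.INTER_CUBIC)
a=cv2.resize(d['img'][:,:,::-1],(400,300))
cv2.imwrite('pics/c5.png',np.hstack([cv2.resize(b,(400,300),interpolation=cv2.INTER_AREA),a]))
s=manip.sense();print(s['tool_pos'],s['wrist_force'])
```

```text
[ 0.47663483 -0.07345134  0.39277298] [ 0.23192463  0.02680658 -1.00220718]
```

View pics/c5.png

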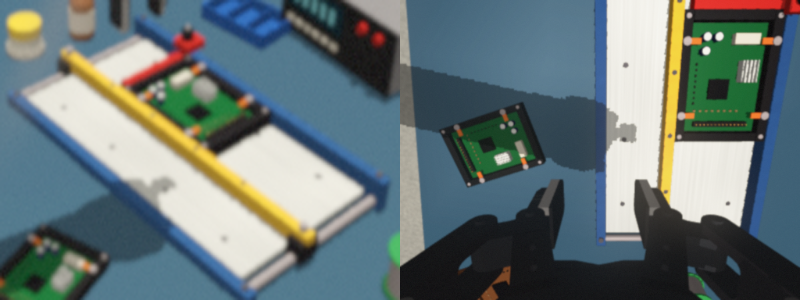

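The carrier is flush against the red stop and snug between both rails, and the arm is clear of everything.

```bash
python3 -c "
from plant import manip
print(manip.finish_job())"
```

```text
the job is handed in; nothing more can be done
None
```

The job is handed in: the last pictures show the black carrier's end flush against the red stop and its sides snug and square between the yellow and blue rails, and no other object was touched.

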